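# Close a junction box hatch and lock its quarter-turn stud

## Robot

A 6-joint arm with a two-finger parallel gripper is mounted at the origin on a cart in front of the work surface, level with it; the furniture and walls round the work are solid. World frame = base frame: x ahead of the robot, y to its left, z up, the work surface at z = 0. Lengths are in mm, angles in rad, forces in N, time in s.
With the tool pointing down it reaches from about 375 to 925 mm from the base axis. Payload 5.7 kg.
Tool frame: the origin (TCP) lies at the very end of the fingers, on their centre line; the grasp point (between the pads) lies 19 mm behind it; z points along the fingers, y is the line along which they close (so a half turn about z gives the same grasp; the last joint's range is limited). The gripper opens to 88 mm and grips with 3 to 60 N. Pads are 20 mm wide; open, the fingers measure 115 mm over their backs; the gripper's body (75 mm by 178 mm) begins 61 mm behind the grasp point.
Start: joints at [1.152, 0.359, 1.51, -0, 1.272, -0.115], TCP at [179.481, 572.493, 222.623] pointing down, gripper open.
Joint ranges: [-2.97, 2.97], [-1.01, 2.36], [0.21, 2.38], [-0.96, 4.11], [0.2, 2.71], [-2.98, 2.98]. Speed limits (rad/s): [2.39, 2.39, 3.14, 3.14, 3.14, 3.14].

## Interface

Orientations are given as [roll, pitch, yaw] about the fixed x, y, z axes, in that order (R = Rz(yaw) Ry(pitch) Rx(roll)).
In Python, from rig import manip, imaging gives the robot as it stands.
- The arm moves only by the shell command python3 -m creep 'ROWS'. ROWS is a JSON object of lists of equal length, an entry for each row: "travel": the shift along the tool's x, y, z in mm, a list of three; "twist": the turn, a rotation vector about the tool's x, y, z in degrees, a list of three; "hand": the finger opening in mm, from 0 to 87.8. In form: {"travel": [[tx, ty, tz], ...], "twist": [[ax, ay, az], ...], "hand": [hand, ...]}. A call has 1 to 5 rows; each row is the pose to reach, as a shift and turn from the pose commanded when the call began, along the tool's axes at that moment; what a row does not reach only later rows make up. A row lasts 1/8 s, in which the tool goes at most 62.5 mm and 10.7 degrees, less where a joint would pass 70% of its speed; a pose out of reach is approached as far as the arm can. A call with a gripper value outside its range is refused whole. The fingers move at their own pace and stop on an object; the grip force is fixed at half the most. Time passes only in rows, so rows that repeat a pose let the fingers close. It gives the time, the measured TCP pose, the force, the opening and the grip force at its end, in the units of the state.
- manip.get_obs(): the state, without advancing time (a new reading comes with each control period).
- imaging.capture(name): name is "scene" or "top" or "wrist"; returns the picture (420x560x3 uint8, red, green, blue); there is no depth.
- imaging.camera_params(name): a dict with "K" (3x3 intrinsics, pixels), "rvec" (rotation vector, rad) and "tvec" (3), from world to camera coordinates, as OpenCV has them. Camera axes: x right, y down, z forward; pixel columns grow to the right and rows downward; lengths in mm; the calibration is good to about 2 mm. The wrist camera is an equidistant fisheye: a pixel r from the principal point sees the ray r / f radians off the axis. A picture is of the moment at which its call begins: read the wrist's pose just before it. camera_params takes no time and is no camera call; for the wrist camera it gives the pose at the moment of the call.
- manip.job_done(): hands the job in; it is judged then, once.
The state is a dict: "clock": time; "qpos": joint angles; "joint_vel": joint speeds; "joint_torque": joint torques, N m; "eef_pos": TCP position; "eef_rot": TCP orientation; "contact_force": force on the tool from outside, world axes, zero at the start; "moment": the same for the moment, N m; "grip_width": finger opening in mm; "grip_force": force on a finger pad.
Only numpy, scipy, OpenCV 4.12 (cv2) and the standard library are available. Lean on these libraries where they do the work, as an engineer would, in place of code of your own. Each camera call takes 0.05 s, during which the arm holds its last target. There are 200 camera calls.

## Task

The terminals in the grey junction box have been checked: put the blue hatch cover back over the box's raised rim, either way round, until it sits flat, then press its red wing stud lightly, turn it to and fro until you feel it drop into the slot below, push it fully in, turn it a quarter turn clockwise (seen from above) up to its stop while it is pushed in, and let go so that the spring draws it up into its locked seat. The receptacle is thin pressed steel and its slot is never fitted straight, so feel your way, and never load cover and box against each other with more than about 60 N. Leave the cutters, the loupe and the label roll where they are.

Things in the scene. Friction and masses are not known exactly. Their poses are not given: they have to be found in the camera images.
- box: Grey junction box, 110 (x) x 150 (y) x 46 mm, screwed down; bolted feet on its two y ends, three black glands on its +x side. Origin in the middle of its underside, z up. From the middle of its top rises an aluminium rim round the hatch opening: outer size 64 (x) x 84 (y) mm, 14 mm high, top edge rounded with 2 mm radius.
- hatch (a point): Middle of the hatch opening at the height of the rim's top (60 mm above the worktop); axes as the box.
- slot (a point): Middle of the receptacle's slot at the plate's top, 7.5 mm below the hatch; axes as the box. The receptacle is a steel cup under a 2.5 mm plate with a slot 34 x 9.5 mm. The slot lies along the box's x only roughly: it is clamped up to 0.55 rad to either side of it, another angle in every box, which is not measured (this point's axes do not show it). The receptacle does not give way.
- cover: Blue hatch cover, a cap 72 (x) x 92 (y) mm, 0.25 to 0.38 kg with its stud: a 3 mm plate with a skirt reaching 12 mm below it, 67 x 87 mm inside, which slips over the rim with 1.5 mm to spare on each side until the plate lies on the rim. It starts standing on its skirt on the worktop. Origin: middle of the skirt's lower edge, z up. Its x goes along the box's x, either way round.
- cover_mid (a point): Middle of the underside of the cover's plate (12 mm above cover); axes as the cover. It coincides with hatch when the cover is seated.
- wing (a point): Centre of the stud's red wing, the part to hold: 32 mm long (its x), 8 mm thick (its y), 18 mm high. Stud raised: 32 mm above cover_mid, with 20 mm of free stem between the cover's top and the wing's lower edge (a 3 mm high collar lies round the stem). The cover can be lifted by the wing; friction then keeps the cover's angle.
- bar (a point): Middle of the cross bar at the stud's foot, 30 x 6.5 x 4.5 mm, parallel to the wing (x along it). Raised, its underside is 6 mm below the cover's plate. More than about 0.12 rad off the slot it rests on the receptacle's plate and can be turned on it; in line it drops in. In the receptacle it can turn only while it is fully in, and clockwise only, by a quarter turn up to a solid stop.
- stud_push (a joint): How far the stud is pushed in, m: 0 = raised; spring 4 N plus 0.3 N per mm. Cover seated: the bar meets the plate at 0.0015, goes through the slot if in line with it, is below the ridges and free to turn from 0.0115 on, and meets the solid bottom at 0.0135. Locked and let go it springs back into a groove and stays at about 0.0085; turned too little it hangs at 0.0115, not turned it returns to 0.
- stud_turn (a joint): Angle of the wing in the cover, rad, clockwise seen from above; 0 = wing and bar along the cover's x, so along the box's x (either end first). The bar enters the slot at an angle between -0.55 and 0.55 (the slot's own, within about 0.12) and is locked 1.57 further clockwise. It stays where it is left (friction 0.02 N m); it starts at 0.7 to 0.95, off the slot.
- cutter: Orange side cutters, 52 x 138 x 12 mm; leave them.
- loupe: Black eye loupe standing upright, 34 mm across, 34 mm high; leave it.
- label_roll: White roll of labels standing on its flat side, 60 mm across, 30 mm high; leave it.

How it is judged (in metres and radians):
On the way, in this order (a step that is already met when the one before it is completed fails the run):
1. the cover sits flat on the box's rim, its stud not yet pushed in (z of cover_mid in the frame of hatch below 0.002 m and horizontal distance between cover_mid and hatch below 0.004 m and angle between the x axis of cover and the x axis of box, either way round below 0.1 rad and value of joint stud_push below 0.006 m), for 0.1 s.
2. the stud is pushed in through the slot, not yet turned (value of joint stud_push above 0.0105 m and value of joint stud_turn below 0.85 rad and z of cover_mid in the frame of hatch below 0.002 m), for 0.1 s.
At the end, for the whole second after the job is handed in: The cover lies flat on the rim (within 2 mm of height, 4 mm sideways and 0.1 rad, either way round); the stud, turned clockwise (beyond 0.8 rad) and let go, is held in its locking groove (pushed in by 7 to 10 mm); all at rest (value of joint stud_turn above 0.8 rad and value of joint stud_push between 0.007 and 0.01 m and z of cover_mid in the frame of hatch below 0.002 m and horizontal distance between cover_mid and hatch below 0.004 m and angle between the x axis of cover and the x axis of box, either way round below 0.1 rad and linear speed of cover below 0.02 m/s and velocity of joint stud_turn below 0.1 rad/s); the robot touches nothing.
It fails at once if cover (with its stud) and box loaded against each other with more than 60 N (contact force between box and cover above 60 N).
It fails at once if the cutters, loupe or label roll moved by more than 20 mm (distance of any of cutter, loupe, label_roll from where it was at the start of the episode above 0.02 m).
It also fails if it takes over 67 s, if anything falls off the work surface, if the arm or the gripper's body presses on something with over 40 N, if the wrist force passes 120 N, or if a joint passes its speed limit or range.

## Working session

There is one attempt and no reset: what is moved stays moved. The work goes in short steps, Python scripts to look and compute and a shell command to move; the robot and the scene stay as the last step left them, time stands still between calls to the robot, and variables do not carry over. Pictures are saved under pics/ and viewed, at most 10 in all, crops included, and the job is handed in when it is done.

```bash
ls; mkdir -p pics
python3 - <<'E'
from rig import manip, imaging
import cv2
print(manip.get_obs())
for n in ("scene","top"):
    im=imaging.capture(n); cv2.imwrite(f"pics/{n}0.png",im[:,:,::-1]); print(imaging.camera_params(n))
E
```

```text
pics
{'clock': 0.0, 'qpos': array([ 1.15186036e+00,  3.59532918e-01,  1.51144311e+00, -6.26267406e-07,
        1.27251852e+00, -1.15137120e-01]), 'joint_vel': array([ 4.06168827e-04, -7.24612684e-04, -1.49463260e-05, -1.10163467e-03,
        1.42541228e-03, -4.58612789e-04]), 'joint_torque': array([-7.43316832e-04, -5.15383744e+01, -2.70729071e+01,  6.76343380e-02,
        3.49402393e-02, -1.09353216e-04]), 'eef_pos': array([179.22656225, 571.86262141, 221.78893567]), 'eef_rot': array([-3.13970328e+00, -2.17900757e-04,  2.83779379e+00]), 'contact_force': array([-0.35402535,  0.59852404,  1.28194204]), 'moment': array([ 0.03872466, -0.01687917, -0.0182857 ]), 'grip_force': 0.0, 'grip_width': 88.03192160730443}
{'K': array([[442.35126927,   0.        , 268.51487488],
       [  0.        , 442.35126927, 211.27990655],
       [  0.        ,   0.        ,   1.        ]]), 'rvec': array([ 2.08461739, -0.45457678,  0.26895979]), 'tvec': array([-378.26075641,  290.56303899,  499.54979103])}
{'K': array([[469.47234283,   0.        , 275.80732646],
       [  0.        , 469.47234283, 207.62200314],
       [  0.        ,   0.        ,   1.        ]]), 'rvec': array([ 2.18473934, -2.2143159 ,  0.03426081]), 'tvec': array([242.77311867, 539.17624906, 910.38011073])}
```

View pics/top0.png

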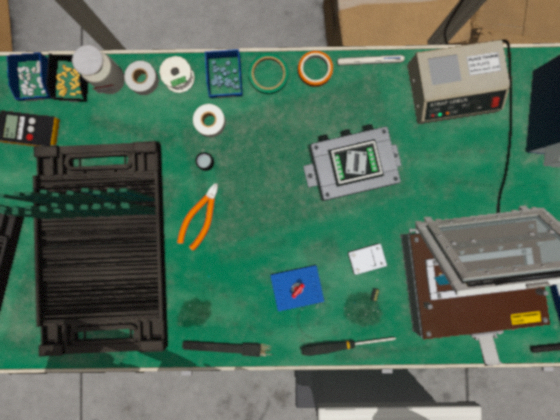

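View pics/scene0.png

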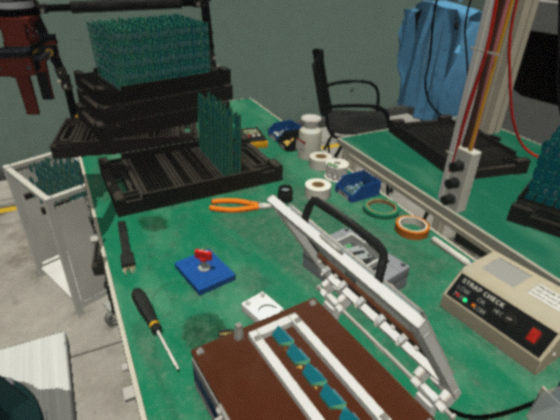

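```bash
cat > h.py <<'E'
import numpy as np, cv2
from rig import manip, imaging
def proj(n,P):
    p=imaging.camera_params(n); return cv2.projectPoints(np.array(P,float).reshape(-1,3),p['rvec'],p['tvec'],p['K'],None)[0].reshape(-1,2)
def ray(n,uv,z):
    p=imaging.camera_params(n); R=cv2.Rodrigues(p['rvec'])[0]; c=-R.T@p['tvec'].ravel()
    d=R.T@np.linalg.inv(p['K'])@np.array([uv[0],uv[1],1.]); return c+d*(z-c[2])/d[2]
E
python3 - <<'E'
import cv2,numpy as np
im=cv2.imread('pics/top0.png')
a=cv2.resize(im[258:318,263:333],None,fx=5.6,fy=5.6*1.2/1.2,interpolation=cv2.INTER_CUBIC)
b=cv2.resize(im[120:205,300:405],None,fx=3.7,fy=3.7,interpolation=cv2.INTER_CUBIC)
h=max(a.shape[0],b.shape[0]);print(a.shape,b.shape)
o=np.zeros((h,a.shape[1]+b.shape[1],3),np.uint8);o[:a.shape[0],:a.shape[1]]=a;o[:b.shape[0],a.shape[1]:]=b
cv2.imwrite('pics/crop.png',o)
E
```

```text
(336, 392, 3) (314, 388, 3)
```

View pics/crop.png

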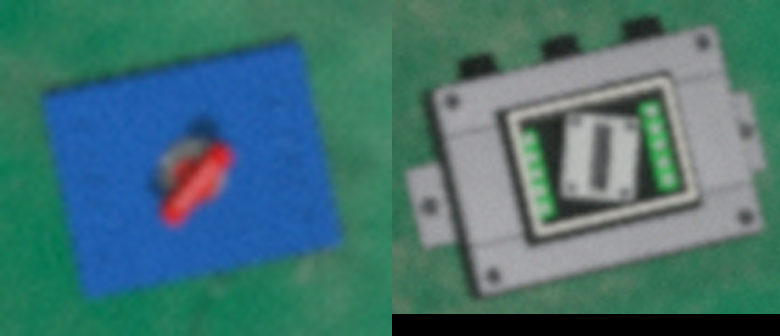

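The crop shows the cover's top corners at about (45,92), (298,40), (343,243), (92,297), and the red wing from (225,155) to (172,215). On the box, the rim's corners are at about (502,112), (672,75), (700,205), (532,242), and the slot runs nearly vertically at about (602,155).

Run:
```python
from h import *
A=[(45,92),(298,40),(343,243),(92,297)]
B=[(502,112),(672,75),(700,205),(532,242)]
toA=lambda p:(p[0]/5.6+263-.4,p[1]/5.6+258-.4)
toB=lambda p:((p[0]-392)/3.7+300-.36,p[1]/3.7+120-.36)
def rect(P):
    P=np.array(P); print(np.round(P,1)); l=[np.linalg.norm(P[(i+1)%4]-P[i])for i in range(4)]
    x=(P[0]+P[1]-P[2]-P[3]); y=(P[0]+P[3]-P[1]-P[2])
    print('c',P.mean(0).round(1),'len',np.round(l,1),'ang x',np.arctan2(x[1],x[0]),'from y',np.arctan2(-y[0],y[1]))
rect([ray('top',toA(p),15)[:2] for p in A])
rect([ray('top',toB(p),59.5)[:2] for p in B])
# wing by colour in both views
for n in('top','scene'):
    im=cv2.imread(f'pics/{n}0.png').astype(int); m=(im[:,:,2]>130)&(im[:,:,1]<90)&(im[:,:,0]<90)
    x0,x1,y0,y1=(280,320,270,310) if n=='top' else (180,225,235,275)
    m[:, :x0]=0;m[:,x1:]=0;m[:y0]=0;m[y1:]=0
    v,u=np.nonzero(m); c=(u.mean(),v.mean()); print(n,len(u),c,'z44:',ray(n,c,44))
    if n=='top':
        w,V=np.linalg.eigh(np.cov(u,v)); d=V[:,1]*10
        d=ray(n,(c[0]+d[0],c[1]+d[1]),44)-ray(n,(c[0]-d[0],c[1]-d[1]),44); print('wing ang',np.arctan2(d[1],d[0]))
# slot
im=cv2.imread('pics/top0.png').astype(int); g=im.sum(2)/3
sub=g[148:176,349:366]; print(sub.astype(int))
p=[ray('top',toB(q),52.5)[:2] for q in((601,124),(603,190))]; d=p[0]-p[1]; print('slot',np.mean(p,0),np.linalg.norm(d),np.arctan2(d[1],d[0]))
```

```text
[[413.3 247.2]
 [430.1 159.2]
 [359.9 144.8]
 [342.5 231.9]]
c [386.4 195.8] len [89.6 71.6 88.8 72.4] ang x 0.2080335724795359 from y 0.193617703966925
[[647.  133.9]
 [664.5  47.9]
 [598.5  35.2]
 [581.  119.9]]
c [622.7  84.2] len [87.8 67.2 86.5 67.4] ang x 0.19889522862039952 from y 0.20221515415546162
top 58 (np.float64(297.3103448275862), np.float64(289.48275862068965)) z44: [386.7165719  196.96075232  44.        ]
wing ang 2.3963448730662837
scene 101 (np.float64(202.7128712871287), np.float64(254.35643564356437)) z44: [383.80037247 201.38969764  44.        ]
[[137 126 108  97  87  83  79  71  67  59  55  50  49  47  46  45  45]
 [ 97  87  80  73  70  64  59  55  55  48  48  45  44  42  45  42  44]
 [104  98 101 102  98  92  89  79  74  70  66  68  61  56  53  49  50]
 [119 124 139 153 153 145 130 127 123 115 117 112 106  98  91  84  87]
 [124 130 156 174 176 165 152 151 147 148 153 155 154 142 127 120 124]
 [134 139 164 179 178 160 138 130 135 147 165 170 173 158 133 122 126]
 [160 164 173 182 175 147 114 105 106 118 146 169 174 161 139 122 122]
 [176 179 183 183 171 144 107
[... 834 characters left out ...]
86 177 143 112  89  78  92 132 165 179 183 186 182 173 135]
 [179 183 188 174 142 106  89  79  93 136 166 181 183 184 184 172 129]
 [167 177 184 171 140 108  88  76  95 143 171 180 180 179 180 167 130]
 [150 170 183 173 150 120 103  91 107 149 173 180 173 164 165 158 124]
 [151 170 181 177 161 145 134 124 133 161 176 171 156 135 135 143 118]
 [148 159 168 166 161 155 153 151 156 167 173 169 147 127 129 136 113]
 [106 118 119 124 127 130 135 136 143 147 152 155 142 126 130 126 100]
 [ 66  70  72  77  80  81  86  93  94  99 103 107 103 102 104 103  93]
 [ 47  47  47  51  49  52  58  58  56  63  65  71  84  99 110 117 128]]
slot [624.39222286  82.7696484 ] 33.65652365426347 0.010419376093980632
```

Run:
```python
from h import *
for n in('top','scene'):
    p=imaging.camera_params(n); R=cv2.Rodrigues(p['rvec'])[0]; print(n,'cam at',(-R.T@p['tvec'].ravel()).round(), 'axis',R[2].round(2))
for uv in((345,204),(310,215),(384,265),(272,200)):
    for z in(60,120,180,240,300):
        P=ray('scene',uv,z); print(uv,P.round(),proj('top',P).round()[0])
print('top lid corners z', [ray('top',(417,222),z).round() for z in(100,200,300)])
print('row of x along reach', proj('top',[[622,84,60],[386,196,15]]))
g=255-cv2.imread('pics/top0.png').mean(2)[154:170,352:362]; w=np.clip(g-110,0,None)
pts=[((w[i]*np.arange(352,362)).sum()/w[i].sum(),154+i) for i in range(16)]
W=np.array([ray('top',q,52.5)[:2] for q in pts]); k=np.polyfit(W[:,0],W[:,1],1); print('slot world ang',np.arctan(k[0]), W.mean(0))
cv2.imwrite('pics/scn.png',cv2.resize(cv2.imread('pics/scene0.png')[130:300,150:450],None,fx=2.6,fy=2.6,interpolation=cv2.INTER_CUBIC))
```

```text
top cam at [508. 230. 931.] axis [ 0.04  0.01 -1.  ]
scene cam at [ 223. -405.  513.] axis [ 0.36  0.77 -0.52]
(345, 204) [691. 224.  60.] [281. 127.]
(345, 204) [629. 141. 120.] [329. 155.]
(345, 204) [567.  58. 180.] [386. 187.]
(345, 204) [505. -26. 240.] [453. 225.]
(345, 204) [ 443. -109.  300.] [534. 271.]
(310, 215) [606. 216.  60.] [285. 173.]
(310, 215) [555. 134. 120.] [334. 197.]
(310, 215) [504.  52. 180.] [391. 226.]
(310, 215) [453. -31. 240.] [457. 260.]
(310, 215) [ 403. -113.  300.] [537. 301.]
(384, 265) [640.  32.  60.] [384. 153.]
(384, 265) [585. -26. 120.] [426. 179.]
(384, 265) [530. -84. 180.] [475. 209.]
(384, 265) [ 474. -142.  240.] [533. 245.]
(384, 265) [ 419. -200.  300.] [602. 288.]
(272, 200) [563. 298.  60.] [242. 196.]
(272, 200) [518. 205. 120.] [293. 219.]
(272, 200) [473. 112. 180.] [353. 246.]
(272, 200) [428.  19. 240.] [424. 278.]
(272, 200) [383. -74. 300.] [509. 316.]
top lid corners z [array([510., -14., 100.]), array([510.,  15., 200.]), array([510.,  45., 300.])]
row of x along reach [[356.42568696 162.8138766 ]
 [297.22280301 287.80060717]]
slot world ang -0.08280453053061378 [625.47039736  83.2715855 ]
```

View pics/scn.png

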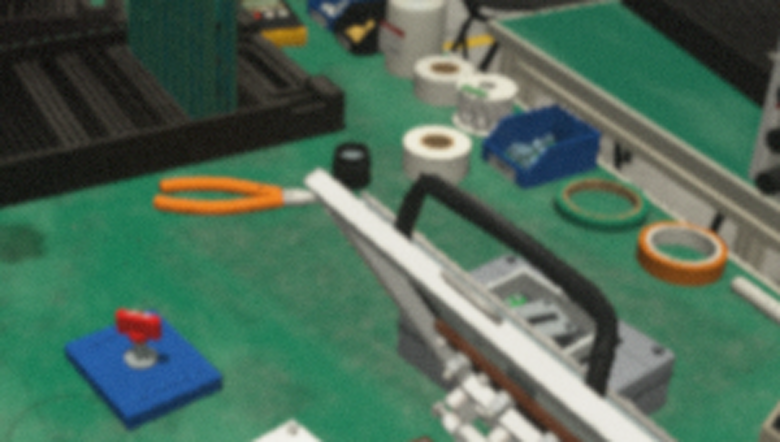

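```bash
cat >> h.py <<'E'
from scipy.spatial.transform import Rotation as Ro
def to(target,yaw,cur=None,curyaw=None):
    "tool-axis travel (mm) and twist (deg) from the present (measured unless given) pose to a straight-down pose"
    o=manip.get_obs(); R0=Ro.from_euler('xyz',o['eef_rot']) if curyaw is None else Ro.from_euler('xyz',[np.pi,0,curyaw])
    p=o['eef_pos'] if cur is None else np.array(cur); R1=Ro.from_euler('xyz',[np.pi,0,yaw])
    return R0.inv().apply(np.array(target)-p).round(1),(R0.inv()*R1).as_rotvec(degrees=True).round(1)
E
python3 -m creep '{"travel":[[-43,-42,0],[-86,-83,0],[-130,-125,0],[-173,-166,0],[-217,-208,0]],"twist":[[0,0,4],[0,0,8],[0,0,12],[0,0,16],[0,0,20]],"hand":[60,60,60,60,60]}'
python3 -m creep '{"travel":[[-43,-41,0],[-80,-77,0],[-93,-89,0],[-93,-89,0]],"twist":[[0,0,3],[0,0,5.3],[0,0,5.3],[0,0,5.3]],"hand":[60,60,60,60]}'
python3 - <<'E'
from h import *
print(to([386.6,196.4,150],2.396)); o=manip.get_obs();print(o['eef_pos'],o['eef_rot'],o['contact_force'])
im=imaging.capture('wrist');cv2.imwrite('pics/w1.png',im[:,:,::-1]);print(imaging.camera_params('wrist'))
E
```

```text
clock: 0.72
eef_pos: [324.7, 307.4, 222.5]
eef_rot: [-3.141, 0.0, 2.487]
contact_force: [0.3, -0.1, -0.9]
grip_width: 59.8
grip_force: 0.0
clock: 1.23
eef_pos: [344.1, 180.9, 222.6]
eef_rot: [-3.141, -0.0, 2.393]
contact_force: [-0.4, 0.0, 0.4]
grip_width: 60.4
grip_force: 0.0
(array([-20.7,  40.3,  72.5]), array([-0. , -0. , -0.1]))
[344.07429743 180.94485617 222.55915143] [-3.14123963e+00 -1.08487283e-04  2.39342618e+00] [-0.35863376  0.03104635  0.42716452]
{'K': array([[325.1922621 ,   0.        , 281.28396464],
       [  0.        , 325.1922621 , 205.93388453],
       [  0.        ,   0.        ,   1.        ]]), 'rvec': array([-2.6687219 , -1.16560945, -0.14482188]), 'tvec': array([-366.56553423, -154.62285601,  357.50361926])}
```

View pics/w1.png

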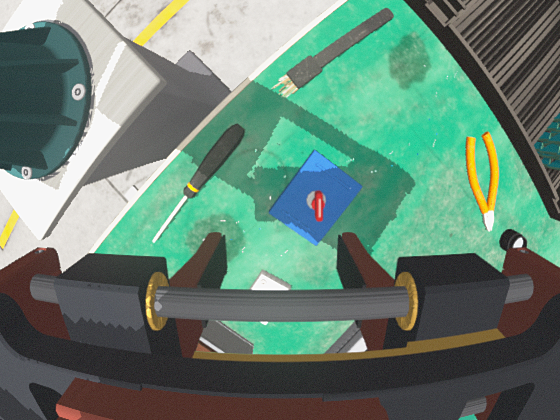

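The wrist picture shows the blue cover with corners at about (315,150), (362,185), (316,246), (270,212). The red wing runs vertically at (319,205), aligned with the tool's x as wanted.

```bash
cat >> h.py <<'E'
def wray(uv,z,p):
    R=cv2.Rodrigues(np.array(p['rvec']))[0]; c=-R.T@np.array(p['tvec']).ravel(); K=p['K']
    d=(np.array(uv)-K[:2,2])/K[0,0]; r=np.linalg.norm(d); v=np.r_[d/r*np.sin(r),np.cos(r)]
    v=R.T@v; return c+v*(z-c[2])/v[2]
E
python3 - <<'E'
from h import *
p=imaging.camera_params('wrist'); im=cv2.imread('pics/w1.png').astype(int); b,g,r=im[...,0],im[...,1],im[...,2]
def big(m):
    n,l,s,c=cv2.connectedComponentsWithStats(m.astype(np.uint8)); k=1+np.argmax(s[1:,4]); return l==k
m=np.zeros(b.shape,bool); m[140:255,260:370]=1
M=big((b>g*1.3)&(b>r*1.3)&m)
M=cv2.morphologyEx(M.astype(np.uint8),cv2.MORPH_CLOSE,np.ones((25,25)))
cs=max(cv2.findContours(M,0,1)[0],key=len)[:,0,:]
W=np.array([wray(q,15,p)[:2] for q in cs],np.float32)
print(cv2.minAreaRect(W), 'area centre', wray(np.argwhere(M)[:,::-1].mean(0),15,p))
Rm=big((r>130)&(g<90)&(b<90)&m); v,u=np.nonzero(Rm)
W=np.array([wray(q,44,p)[:2] for q in zip(u,v)]);w,V=np.linalg.eigh(np.cov(W.T));print('wing',W.mean(0),np.arctan2(*V[::-1,1]),W@V[:,1]@[0]*0 if 0 else np.ptp(W@V[:,1]))
R=cv2.Rodrigues(p['rvec'])[0];print('cam',-R.T@p['tvec'].ravel())
E
```

```text
((384.0780334472656, 197.96249389648438), (72.10379791259766, 91.5541763305664), 11.367544174194336) area centre [382.91118648 198.6550882   15.        ]
wing [384.07176879 197.78254084] 2.4522031836904743 32.6956982820503
cam [295.00813005 226.26282635 384.52918341]
```

```bash
python3 -m creep '{"travel":[[-50,15,-40],[-100,32,-45],[-155,48,-45],[-205,65,-45],[-253,79,-45]],"twist":[[0,0,0],[0,0,0],[0,0,0],[0,0,0],[0,0,0]],"hand":[60,60,60,60,60]}'
python3 -m creep '{"travel":[[0,0,0],[0,0,0]],"twist":[[0,0,0],[0,0,0]],"hand":[60,60]}'
python3 - <<'E'
from h import *
o=manip.get_obs();print(o['eef_pos'],o['eef_rot'])
im=imaging.capture('wrist')[:,:,::-1];cv2.imwrite('pics/w2.png',im);p=imaging.camera_params('wrist')
np.savez('w2.npz',**{k:p[k] for k in('K','rvec','tvec')})
cv2.imwrite('pics/w2c.png',cv2.resize(im[130:270,240:400],None,fx=4.2,fy=4.2,interpolation=cv2.INTER_CUBIC))
E
```

```text
clock: 1.9
eef_pos: [585.5, 69.4, 267.2]
eef_rot: [3.141, -0.001, 2.398]
contact_force: [0.8, -0.1, -0.1]
grip_width: 60.3
grip_force: 0.0
clock: 2.15
eef_pos: [582.8, 69.8, 266.9]
eef_rot: [-3.14, -0.002, 2.397]
contact_force: [-0.8, 0.1, 0.3]
grip_width: 59.9
grip_force: 0.0
[582.75706105  69.80020697 266.91210252] [-3.14049972e+00 -1.88989781e-03  2.39731083e+00]
```

View pics/w2c.png

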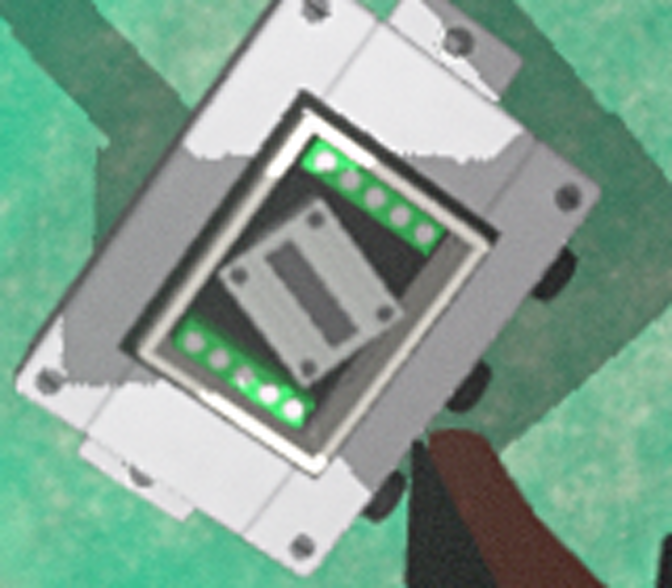

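The crop shows the rim's light top band with outer corners at about (308,108), (491,243), (317,471), (140,350). The slot's corners are at (267,251), (290,240), (357,332), (331,349).

Run:
```python
from h import *
p=dict(np.load('w2.npz'))
f=lambda q:(q[0]/4.2+240-.38,q[1]/4.2+130-.38)
for nm,Q,z in(('rim',[(308,108),(491,243),(317,471),(140,350)],60),('slot',[(267,251),(290,240),(357,332),(331,349)],52.5),('box',[(275,0),(598,190),(308,575),(15,380)],46)):
    P=np.array([wray(f(q),z,p)[:2] for q in Q]); l=[np.linalg.norm(P[(i+1)%4]-P[i]) for i in range(4)]
    d=P[1]+P[2]-P[0]-P[3]; e=P[2]+P[3]-P[0]-P[1]
    print(nm,P.mean(0).round(1),np.round(l,1),np.arctan2(d[1],d[0]),np.arctan2(e[1],e[0]))
print(to([384.7,197.5,140],2.43))
```

```text
rim [622.4  84.8] [64.2 82.3 62.4 82. ] 0.2093987781983352 -1.3484242354620588
slot [623.1  84. ] [ 7.2 33.3  8.9 34.3] 1.3628881987989818 -0.13316327567263322
box [622.5  81.2] [109.4 145.9 108.1 133.1] 0.26625116732740617 -1.3442370699573507
(array([231.7, -39.8, 127.6]), array([-0.1, -0.1, -1.9]))
```

Run:
```python
from h import *
p=dict(np.load('w2.npz'));R=cv2.Rodrigues(p['rvec'])[0];print('cam',-R.T@p['tvec'].ravel(), -R.T@p['tvec'].ravel()-[295.008,226.263,384.529], Ro.from_matrix(R.T@cv2.Rodrigues(np.array([-2.6687219,-1.16560945,-0.14482188]))[0]).as_rotvec())
o=manip.get_obs();print(o['eef_pos'])
print(to([384.5,198,100],2.43,[583.65,68.4,267.6],2.3962))
```

```text
cam [533.38454159 114.13916767 429.1938729 ] [ 238.37654159 -112.12383233   44.6648729 ] [0.00013085 0.00156207 0.00321023]
[582.34955564  69.85322651 267.19321597]
(array([234.2, -39.8, 167.6]), array([ 0. ,  0. , -1.9]))
```

```bash
python3 -m creep '{"travel":[[47,-8,0],[94,-16,10],[141,-24,40],[188,-32,75],[232,-39.6,105]],"twist":[[0,0,0],[0,0,0],[0,0,-1],[0,0,-1.9],[0,0,-1.9]],"hand":[60,60,60,50,40]}'
python3 -m creep '{"travel":[[0,0,30],[0,0,62],[0,0,62]],"twist":[[0,0,0],[0,0,0],[0,0,0]],"hand":[40,40,40]}'
python3 - <<'E'
from h import *
o=manip.get_obs();print(o['eef_pos'],o['eef_rot'])
print(to([384.5,198,33.5],2.43))
E
```

```text
clock: 2.82
eef_pos: [383.0, 197.7, 162.1]
eef_rot: [3.141, -0.0, 2.431]
contact_force: [0.2, 0.5, -0.4]
grip_width: 43.7
grip_force: 0.0
clock: 3.2
eef_pos: [383.1, 196.6, 99.6]
eef_rot: [-3.138, -0.003, 2.431]
contact_force: [0.2, -1.3, 0.1]
grip_width: 40.2
grip_force: 0.0
[383.06810483 196.59410809  99.59177603] [-3.13764530e+00 -2.52634450e-03  2.43097613e+00]
(array([-0.3,  2.3, 66.1]), array([-0.2, -0.1,  0.1]))
```

```bash
python3 -m creep '{"travel":[[0,2,20],[0,2,45],[0,2,60],[0,2,66],[0,2,66]],"twist":[[0,0,0],[0,0,0],[0,0,0],[0,0,0],[0,0,0]],"hand":[40,40,40,40,40]}'
python3 -m creep '{"travel":[[0,0,0],[0,0,0],[0,0,0],[0,0,0],[0,0,0]],"twist":[[0,0,0],[0,0,0],[0,0,0],[0,0,0],[0,0,0]],"hand":[5,2,0,0,0]}'
```

```text
clock: 3.82
eef_pos: [387.8, 198.4, 35.4]
eef_rot: [3.141, 0.0, 2.43]
contact_force: [0.1, 1.1, 0.4]
grip_width: 40.1
grip_force: 0.0
clock: 4.45
eef_pos: [387.3, 197.9, 34.7]
eef_rot: [-3.141, -0.0, 2.429]
contact_force: [-1.1, -1.8, 3.6]
grip_width: 8.0
grip_force: 30.0
```

```bash
python3 -m creep '{"travel":[[0,0,-20],[0,0,-50],[0,0,-85],[0,0,-85],[0,0,-85]],"twist":[[0,0,0],[0,0,0],[0,0,0],[0,0,0],[0,0,0]],"hand":[0,0,0,0,0]}'
python3 - <<'E'
from h import *
o=manip.get_obs();print(o['eef_pos'],o['eef_rot'])
p=imaging.camera_params('wrist');np.savez('w3.npz',**{k:p[k] for k in('K','rvec','tvec')})
a=imaging.capture('wrist')[:,:,::-1];cv2.imwrite('pics/w3.png',a);t=imaging.capture('top')[:,:,::-1];cv2.imwrite('pics/t3.png',t)
cv2.imwrite('pics/both3.png',np.hstack([cv2.resize(a[130:330,190:390],(400,400)),cv2.resize(t[190:390,200:400],(400,400))]))
print(to([622.9,84.2,119],2.43))
E
```

```text
clock: 5.08
eef_pos: [386.9, 197.9, 118.8]
eef_rot: [-3.141, -0.001, 2.429]
contact_force: [0.4, -0.3, -3.6]
grip_width: 7.7
grip_force: 30.0
[386.91308703 197.938389   118.76697262] [-3.14060509e+00 -5.99051424e-04  2.42933219e+00]
(array([-253.2,   68.7,   -1.2]), array([-0.1, -0.1, -0. ]))
```

View pics/both3.png

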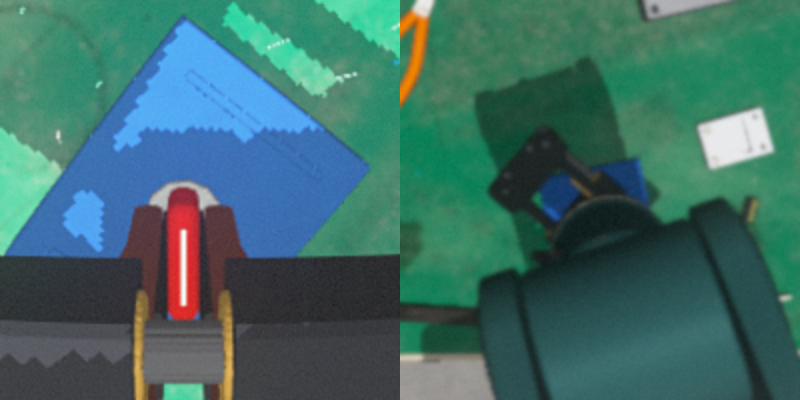

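The left half (wrist) shows the held cover with two free corners at about (183,15) and (370,168) in the crop and its left edge running down to (10,250), with the wing between the pads. The top view is mostly hidden by the arm.

Run:
```python
from h import *
p=dict(np.load('w3.npz')); f=lambda q:(q[0]/2+190-.25,q[1]/2+130-.25)
o=np.array([386.9,197.9])
for z in(98,100):
    A,B,C,D=[wray(f(q),z,p)[:2] for q in((183,15),(370,168),(10,250),(300,255))]
    e=B-A; L=np.linalg.norm(e); e/=L; n=np.array([e[1],-e[0]]); 
    if n@(C-A)<0:n=-n
    t=np.arctan2(*(C-A)[::-1]); 
    M=(A+B)/2; 
    print(z,A,B,'len',L,'dir',np.arctan2(e[1],e[0]),'left edge dir',t,'right',np.arctan2(*(D-B)[::-1]))
    h=(46 if L<82 else 36); print('centre',M+n*h,'rel TCP',M+n*h-o)
```

```text
98 [341.19535746 236.43898716] [411.40258696 249.88731105] len 71.48365190197275 dir 0.18925928845677314 left edge dir -1.3620620178769711 right -1.3382470652638916
centre [384.95301943 197.98453174] rel TCP [-1.94698057  0.08453174]
100 [341.14313015 236.48630338] [410.58192966 249.78743309] len 70.70125125481201 dir 0.18925928845677298 left edge dir -1.3620620178769716 right -1.338247065263893
centre [384.51657713 197.95825087] rel TCP [-2.38342287  0.05825087]
```

```bash
python3 -m creep '{"travel":[[-20,5,-5],[-55,15,-5],[-95,26,-5],[-135,37,-5],[-175,48,-5]],"twist":[[0,0,0],[0,0,0],[0,0,0],[0,0,0],[0,0,0]],"hand":[0,0,0,0,0]}'
python3 -m creep '{"travel":[[-35,9,2],[-60,16,4],[-74,20,5],[-79,21.3,5],[-79,21.3,5]],"twist":[[0,0,0],[0,0,0],[0,0,0],[0,0,0],[0,0,0]],"hand":[0,0,0,0,0]}'
python3 - <<'E'
from h import *
P=[]
for i in range(1):
    o=manip.get_obs();print(o['eef_pos'],o['eef_rot'],o['contact_force'])
p=imaging.camera_params('wrist');np.savez('w4.npz',**{k:p[k] for k in('K','rvec','tvec')})
a=imaging.capture('wrist')[:,:,::-1];cv2.imwrite('pics/w4.png',a)
cv2.imwrite('pics/w4c.png',cv2.resize(a[70:270,170:430],(780,600)))
print(manip.get_obs()['eef_pos'],to([386.9+237.7,197.9-113.5,100],2.43))
E
```

```text
clock: 5.8
eef_pos: [553.7, 118.4, 124.1]
eef_rot: [-3.141, 0.0, 2.429]
contact_force: [0.1, -0.2, -3.0]
grip_width: 7.7
grip_force: 30.0
clock: 6.42
eef_pos: [624.6, 84.6, 119.4]
eef_rot: [-3.141, -0.001, 2.429]
contact_force: [-0.2, 0.6, -3.1]
grip_width: 8.0
grip_force: 30.0
[624.6298399   84.60821182 119.37050443] [-3.14090440e+00 -7.95631227e-04  2.42939276e+00] [-0.2477796   0.61808741 -3.13628396]
[624.2475213   84.85421609 119.46439695] (array([-0.6, -0.1, 19.5]), array([-0. , -0.1, -0. ]))
```

View pics/w4c.png

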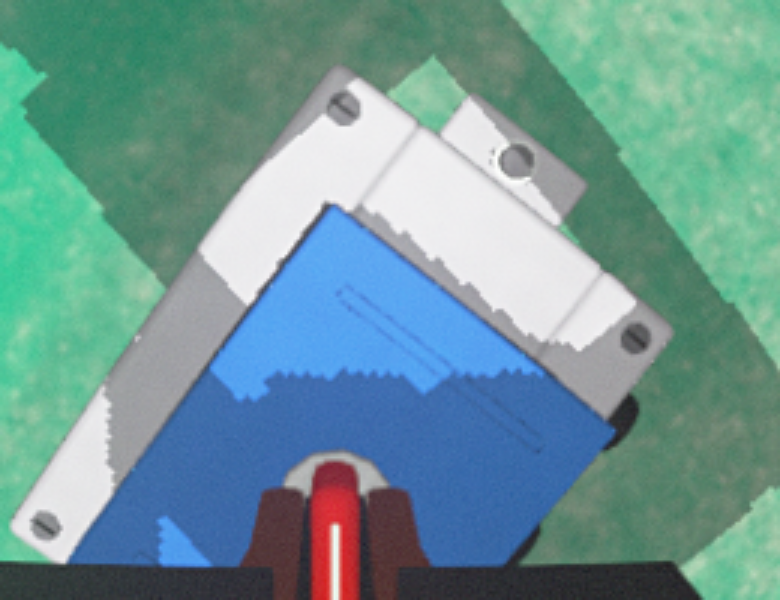

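The cover is held over the box. Its free corners are at about (333,204) and (615,428), and the box's top corners at (340,66) and (672,328).

Run:
```python
from h import *
p=dict(np.load('w4.npz')); f=lambda q:(q[0]/3+170-.33,q[1]/3+70-.33)
for nm,Q,z,h in(('cover',((333,204),(615,428),(70,560)),99,46),('box',((338,64),(674,328),(8,525)),46,75)):
    A,B,C=[wray(f(q),z,p)[:2] for q in Q]
    e=B-A; L=np.linalg.norm(e); e/=L; n=np.array([e[1],-e[0]]); t=C-A
    print(nm,L,'dir',np.arctan2(e[1],e[0]),'left',np.arctan2(t[1],t[0])+np.pi/2,'centre',(A+B)/2+n*h)
```

```text
cover 70.80702660685817 dir 0.20341414256768953 left 0.2064858891200423 centre [622.83973743  84.82319703]
box 106.36593251885823 dir 0.2214405691228497 left 0.20986289779074108 centre [623.74795453  82.92317181]
```

```bash
python3 -m creep '{"travel":[[-0.9,-0.4,8],[-0.9,-0.4,16],[-0.9,-0.4,22],[-0.9,-0.4,22]],"twist":[[0,0,0],[0,0,0],[0,0,0],[0,0,0]],"hand":[0,0,0,0]}'
python3 -m creep '{"travel":[[0,0,1],[0,0,2],[0,0,3],[0,0,4],[0,0,4]],"twist":[[0,0,0],[0,0,0],[0,0,0],[0,0,0],[0,0,0]],"hand":[0,0,0,0,0]}'
python3 -m creep '{"travel":[[0,0,1],[0,0,2],[0,0,3],[0,0,3],[0,0,3]],"twist":[[0,0,0],[0,0,0],[0,0,0],[0,0,0],[0,0,0]],"hand":[0,0,0,0,0]}'
```

```text
clock: 6.98
eef_pos: [624.8, 83.8, 96.8]
eef_rot: [-3.14, -0.001, 2.43]
contact_force: [1.1, -0.2, -2.4]
grip_width: 8.0
grip_force: 30.0
clock: 7.6
eef_pos: [625.5, 83.7, 93.6]
eef_rot: [-3.141, -0.0, 2.429]
contact_force: [0.4, 0.7, -3.9]
grip_width: 7.9
grip_force: 30.0
clock: 8.22
eef_pos: [625.6, 83.7, 90.6]
eef_rot: [-3.142, 0.0, 2.429]
contact_force: [0.2, -0.4, -2.9]
grip_width: 7.9
grip_force: 30.0
```

```bash
python3 -m creep '{"travel":[[0,0,1],[0,0,2],[0,0,3],[0,0,4],[0,0,4]],"twist":[[0,0,0],[0,0,0],[0,0,0],[0,0,0],[0,0,0]],"hand":[0,0,0,0,0]}'
python3 -m creep '{"travel":[[0,0,1],[0,0,2],[0,0,3],[0,0,3]],"twist":[[0,0,0],[0,0,0],[0,0,0],[0,0,0]],"hand":[0,0,0,0]}'
```

```text
clock: 8.85
eef_pos: [625.5, 83.7, 86.5]
eef_rot: [-3.141, -0.0, 2.429]
contact_force: [-0.0, -0.3, -2.3]
grip_width: 8.1
grip_force: 30.0
clock: 9.35
eef_pos: [625.5, 83.7, 83.6]
eef_rot: [-3.141, -0.0, 2.429]
contact_force: [-0.1, -0.3, -3.7]
grip_width: 7.4
grip_force: 30.0
```

```bash
python3 -m creep '{"travel":[[0,0,0.5],[0,0,1],[0,0,1.5],[0,0,1.5]],"twist":[[0,0,0],[0,0,0],[0,0,0],[0,0,0]],"hand":[0,0,0,0]}'
python3 -m creep '{"travel":[[0,0,0.5],[0,0,1],[0,0,1],[0,0,1]],"twist":[[0,0,0],[0,0,0],[0,0,0],[0,0,0]],"hand":[0,0,0,0]}'
```

```text
clock: 9.85
eef_pos: [625.6, 83.7, 82.7]
eef_rot: [3.141, 0.0, 2.429]
contact_force: [-2.5, 0.0, 3.5]
grip_width: 7.8
grip_force: 30.0
clock: 10.35
eef_pos: [625.7, 83.7, 81.3]
eef_rot: [3.142, 0.0, 2.429]
contact_force: [-1.3, -0.4, 4.5]
grip_width: 7.6
grip_force: 30.0
```

```bash
python3 -m creep '{"travel":[[0,0,0.5],[0,0,1],[0,0,1],[0,0,1]],"twist":[[0,0,0],[0,0,0],[0,0,0],[0,0,0]],"hand":[0,0,0,0]}'
```

```text
clock: 10.85
eef_pos: [625.7, 83.7, 81.2]
eef_rot: [3.141, 0.0, 2.429]
contact_force: [-4.2, 0.2, 12.7]
grip_width: 7.8
grip_force: 30.0
```

```bash
python3 -m creep '{"travel":[[0,0,0],[0,0,0],[0,0,0],[0,0,0]],"twist":[[0,0,-5],[0,0,-10],[0,0,-15],[0,0,-20]],"hand":[0,0,0,0]}'
python3 -m creep '{"travel":[[0,0,0],[0,0,0],[0,0,0],[0,0,0]],"twist":[[0,0,-2],[0,0,-4],[0,0,-6],[0,0,-6]],"hand":[0,0,0,0]}'
```

```text
clock: 11.35
eef_pos: [626.0, 84.1, 81.1]
eef_rot: [3.141, 0.001, 2.781]
contact_force: [-3.4, 2.1, 10.1]
grip_width: 7.3
grip_force: 30.0
clock: 11.85
eef_pos: [626.1, 84.2, 80.8]
eef_rot: [3.141, 0.001, 2.883]
contact_force: [-1.5, 1.6, 7.2]
grip_width: 8.2
grip_force: 30.0
```

```bash
python3 -m creep '{"travel":[[0,0,0.2],[0,0,0.4],[0,0,0.4],[0,0,0.4]],"twist":[[0,0,-2],[0,0,-4],[0,0,-4],[0,0,-4]],"hand":[0,0,0,0]}'
python3 -m creep '{"travel":[[0,0,0.3],[0,0,0.6],[0,0,0.6],[0,0,0.6]],"twist":[[0,0,-2],[0,0,-4],[0,0,-4],[0,0,-4]],"hand":[0,0,0,0]}'
```

```text
clock: 12.35
eef_pos: [626.1, 84.2, 79.9]
eef_rot: [3.141, 0.001, 2.952]
contact_force: [-0.3, 3.6, 4.4]
grip_width: 7.8
grip_force: 30.0
clock: 12.85
eef_pos: [626.0, 83.7, 79.3]
eef_rot: [-3.142, 0.001, 3.023]
contact_force: [1.5, 2.7, 4.7]
grip_width: 7.3
grip_force: 30.0
```

```bash
python3 -m creep '{"travel":[[0,0,0.8],[0,0,1.6],[0,0,2.4],[0,0,2.4]],"twist":[[0,0,0],[0,0,0],[0,0,0],[0,0,0]],"hand":[0,0,0,0]}'
```

```text
clock: 13.35
eef_pos: [626.0, 83.7, 76.8]
eef_rot: [3.142, 0.001, 3.023]
contact_force: [1.6, 4.1, 5.2]
grip_width: 8.0
grip_force: 30.0
```

```bash
python3 -m creep '{"travel":[[0,0,1],[0,0,2],[0,0,3],[0,0,3]],"twist":[[0,0,0],[0,0,0],[0,0,0],[0,0,0]],"hand":[0,0,0,0]}'
python3 -m creep '{"travel":[[0,0,0.7],[0,0,1.4],[0,0,1.4]],"twist":[[0,0,0],[0,0,0],[0,0,0]],"hand":[0,0,0]}'
```

```text
clock: 13.85
eef_pos: [626.0, 83.7, 73.9]
eef_rot: [-3.142, 0.001, 3.023]
contact_force: [0.5, 3.8, 6.0]
grip_width: 7.6
grip_force: 30.0
clock: 14.22
eef_pos: [625.9, 83.7, 72.6]
eef_rot: [3.142, 0.001, 3.023]
contact_force: [1.6, 4.3, 7.6]
grip_width: 7.7
grip_force: 30.0
```

```bash
python3 -m creep '{"travel":[[0,0,0.6],[0,0,1.2],[0,0,1.2]],"twist":[[0,0,0],[0,0,0],[0,0,0]],"hand":[0,0,0]}'
python3 -m creep '{"travel":[[0,0,0.5],[0,0,1],[0,0,1]],"twist":[[0,0,0],[0,0,0],[0,0,0]],"hand":[0,0,0]}'
python3 -m creep '{"travel":[[0,0,0.4],[0,0,0.8],[0,0,0.8]],"twist":[[0,0,0],[0,0,0],[0,0,0]],"hand":[0,0,0]}'
```

```text
clock: 14.6
eef_pos: [626.0, 83.7, 71.5]
eef_rot: [3.142, 0.001, 3.023]
contact_force: [0.5, 3.8, 6.4]
grip_width: 7.7
grip_force: 30.0
clock: 14.98
eef_pos: [626.0, 83.7, 70.5]
eef_rot: [-3.142, 0.001, 3.023]
contact_force: [0.5, 2.5, 7.4]
grip_width: 7.7
grip_force: 30.0
clock: 15.35
eef_pos: [626.0, 83.7, 69.8]
eef_rot: [3.142, 0.001, 3.023]
contact_force: [0.1, 4.5, 8.2]
grip_width: 7.9
grip_force: 30.0
```

```bash
python3 -m creep '{"travel":[[0,0,0.3],[0,0,0.6],[0,0,0.6]],"twist":[[0,0,0],[0,0,0],[0,0,0]],"hand":[0,0,0]}'
python3 -m creep '{"travel":[[0,0,0.3],[0,0,0.6],[0,0,0.6]],"twist":[[0,0,0],[0,0,0],[0,0,0]],"hand":[0,0,0]}'
```

```text
clock: 15.72
eef_pos: [626.0, 83.7, 69.3]
eef_rot: [-3.142, 0.001, 3.023]
contact_force: [0.8, 3.3, 8.7]
grip_width: 7.6
grip_force: 30.0
clock: 16.1
eef_pos: [626.0, 83.7, 69.2]
eef_rot: [3.142, 0.001, 3.023]
contact_force: [-1.1, 3.2, 11.9]
grip_width: 8.0
grip_force: 30.0
```

```bash
python3 -m creep '{"travel":[[0,0,-0.5],[0,0,-0.5],[0,0,-0.5],[0,0,-0.5],[0,0,-0.5]],"twist":[[0,0,4],[0,0,10],[0,0,16],[0,0,22],[0,0,22]],"hand":[0,0,0,0,0]}'
python3 -c "
from rig import manip;o=manip.get_obs();print(o['moment'])"
```

```text
clock: 16.73
eef_pos: [625.9, 83.2, 69.3]
eef_rot: [-3.141, 0.001, 2.638]
contact_force: [-0.5, 1.5, 9.1]
grip_width: 7.8
grip_force: 30.0
[0.3628426  0.05621188 0.01260523]
```

Turning freely, low moment.

```bash
python3 -m creep '{"travel":[[0,0,0],[0,0,0],[0,0,0],[0,0,0],[0,0,0]],"twist":[[0,0,8],[0,0,16],[0,0,24],[0,0,32],[0,0,40]],"hand":[0,0,0,0,0]}'
python3 -m creep '{"travel":[[0,0,0],[0,0,0],[0,0,0],[0,0,0],[0,0,0]],"twist":[[0,0,6],[0,0,12],[0,0,18],[0,0,22],[0,0,22]],"hand":[0,0,0,0,0]}'
python3 -c "
from rig import manip;o=manip.get_obs();print(o['moment'])"
```

```text
clock: 17.35
eef_pos: [625.2, 82.6, 69.3]
eef_rot: [-3.14, 0.001, 1.936]
contact_force: [-2.5, 0.1, 10.8]
grip_width: 7.8
grip_force: 30.0
clock: 17.98
eef_pos: [624.7, 82.6, 69.2]
eef_rot: [-3.14, 0.002, 1.556]
contact_force: [-2.0, 0.0, 12.0]
grip_width: 7.7
grip_force: 30.0
[-0.10583127  0.54923574 -0.09130595]
```

```bash
for i in 1; do python3 -m creep '{"travel":[[0,0,0],[0,0,0],[0,0,0]],"twist":[[0,0,2],[0,0,4],[0,0,4]],"hand":[0,0,0]}'; done
python3 -c "
from rig import manip;o=manip.get_obs();print(o['moment'])"
python3 -m creep '{"travel":[[0,0,0],[0,0,0],[0,0,0]],"twist":[[0,0,2],[0,0,4],[0,0,4]],"hand":[0,0,0]}'
python3 -c "
from rig import manip;o=manip.get_obs();print(o['moment'])"
```

```text
clock: 18.35
eef_pos: [624.6, 82.6, 69.3]
eef_rot: [-3.14, 0.002, 1.487]
contact_force: [-3.3, -0.2, 13.0]
grip_width: 7.6
grip_force: 30.0
[-0.14013201  0.62693953 -0.01447106]
clock: 18.73
eef_pos: [624.5, 82.6, 69.2]
eef_rot: [-3.14, 0.002, 1.417]
contact_force: [-2.8, 0.0, 12.1]
grip_width: 8.0
grip_force: 30.0
[-0.15628419  0.57972403 -0.02133399]
```

```bash
python3 -m creep '{"travel":[[0,0,0],[0,0,0],[0,0,0]],"twist":[[0,0,2],[0,0,4],[0,0,4]],"hand":[0,0,0]}'
python3 -c "
from rig import manip;o=manip.get_obs();print(o['moment'])"
python3 -m creep '{"travel":[[0,0,0],[0,0,0],[0,0,0]],"twist":[[0,0,1.5],[0,0,3],[0,0,3]],"hand":[0,0,0]}'
python3 -c "
from rig import manip;o=manip.get_obs();print(o['moment'])"
```

```text
clock: 19.1
eef_pos: [624.1, 82.8, 69.3]
eef_rot: [-3.139, 0.002, 1.348]
contact_force: [-3.9, 0.4, 13.4]
grip_width: 7.8
grip_force: 30.0
[0.04134312 0.84570205 0.12658478]
clock: 19.48
eef_pos: [624.0, 82.8, 69.2]
eef_rot: [-3.139, 0.002, 1.296]
contact_force: [-4.3, 1.0, 13.7]
grip_width: 8.1
grip_force: 30.2
[0.03258146 0.84838414 0.46095516]
```

```bash
python3 -m creep '{"travel":[[0,0,-1],[0,0,-2],[0,0,-3],[0,0,-4],[0,0,-4]],"twist":[[0,0,-1],[0,0,-1],[0,0,-1],[0,0,-1],[0,0,-1]],"hand":[0,0,0,0,0]}'
python3 -m creep '{"travel":[[0,0,-0.5],[0,0,-0.9],[0,0,-0.9]],"twist":[[0,0,0],[0,0,0],[0,0,0]],"hand":[0,0,0]}'
```

```text
clock: 20.1
eef_pos: [624.0, 83.0, 72.1]
eef_rot: [-3.139, 0.002, 1.313]
contact_force: [-3.9, -2.3, -0.6]
grip_width: 8.1
grip_force: 30.0
clock: 20.48
eef_pos: [623.9, 83.1, 72.9]
eef_rot: [-3.139, 0.002, 1.313]
contact_force: [-3.9, -2.9, -1.8]
grip_width: 7.8
grip_force: 30.0
```

```bash
python3 -m creep '{"travel":[[0,0,0],[0,0,0],[0,0,0],[0,0,0]],"twist":[[0,0,0],[0,0,0],[0,0,0],[0,0,0]],"hand":[20,30,30,30]}'
python3 -m creep '{"travel":[[0,0,-20],[0,0,-50],[0,0,-90],[0,0,-130],[0,0,-150]],"twist":[[0,0,0],[0,0,0],[0,0,0],[0,0,0],[0,0,0]],"hand":[35,40,40,40,40]}'
python3 -m creep '{"travel":[[0,-45,0],[0,-90,0],[0,-90,0]],"twist":[[0,0,0],[0,0,0],[0,0,0]],"hand":[40,40,40]}'
python3 - <<'E'
from h import *
p=imaging.camera_params('wrist');np.savez('w5.npz',**{k:p[k] for k in('K','rvec','tvec')})
a=imaging.capture('wrist')[:,:,::-1];t=imaging.capture('scene')[:,:,::-1];cv2.imwrite('pics/w5.png',a);cv2.imwrite('pics/s5.png',t)
print(manip.get_obs()['eef_pos'])
cv2.imwrite('pics/both5.png',np.hstack([cv2.resize(a[60:360,60:460],(400,300)),cv2.resize(t[170:290,280:440],(400,300),interpolation=cv2.INTER_CUBIC)]))
E
```

```text
clock: 20.98
eef_pos: [626.0, 83.8, 73.8]
eef_rot: [3.141, -0.0, 1.312]
contact_force: [0.3, 0.7, 0.7]
grip_width: 29.8
grip_force: 0.0
clock: 21.6
eef_pos: [626.8, 83.9, 226.4]
eef_rot: [3.138, -0.001, 1.312]
contact_force: [0.3, -0.6, -0.6]
grip_width: 39.7
grip_force: 0.0
clock: 21.98
eef_pos: [535.2, 107.4, 223.6]
eef_rot: [-3.139, 0.0, 1.314]
contact_force: [0.1, -0.4, 0.2]
grip_width: 40.1
grip_force: 0.0
[539.15354509 106.82913393 224.06950519]
```

View pics/both5.png

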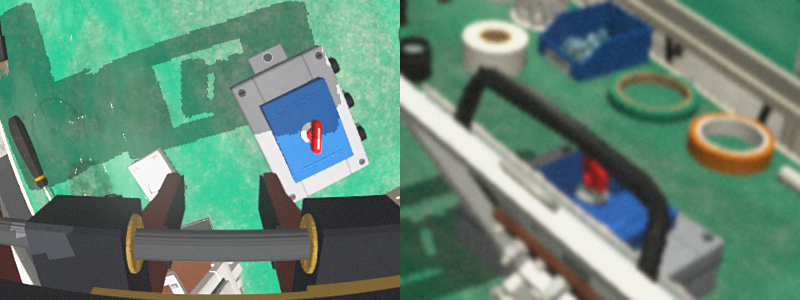

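The cover lies on the rim with the wing turned across. Next I check the wing's height and the cover's alignment in an enlarged crop.

Run:
```python
from h import *
a=cv2.imread('pics/w5.png'); cv2.imwrite('pics/w5c.png',cv2.resize(a[95:265,280:440],None,fx=3.5,fy=3.5,interpolation=cv2.INTER_CUBIC))
p=dict(np.load('w5.npz'));R=cv2.Rodrigues(p['rvec'])[0];print(-R.T@p['tvec'].ravel())
```

```text
[552.10642881 171.03775029 385.42362137]
```

View pics/w5c.png

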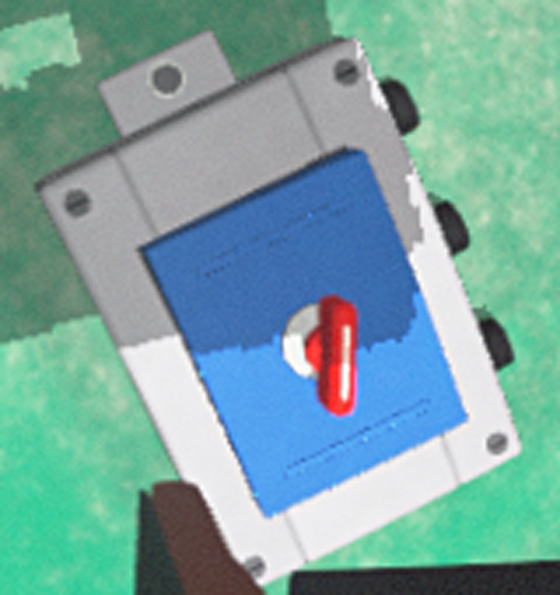

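The cover's corners are at (143,248), (365,152), (466,415), (265,515) and the box's at (38,188), (355,40), (522,450), (258,585). The wing's top is centred at about (342,355).

Run:
```python
from h import *
p=dict(np.load('w5.npz')); f=lambda q:(q[0]/3.5+280-.36,q[1]/3.5+95-.36)
for nm,Q,z in(('cover',[(143,248),(365,152),(466,415),(265,515)],63),('box',[(38,188),(355,40),(522,450),(258,585)],46)):
    P=np.array([wray(f(q),z,p)[:2] for q in Q]); l=[np.linalg.norm(P[(i+1)%4]-P[i]) for i in range(4)]
    d=P[1]+P[2]-P[0]-P[3]; e=P[2]+P[3]-P[0]-P[1]
    print(nm,P.mean(0).round(1),np.round(l,1),np.arctan2(d[1],d[0]),np.arctan2(e[1],e[0])+np.pi/2)
for z in(86,89.5,92.5,96,101): print(z,wray(f((344,356)),z,p)[:2].round(1))
a,b=[wray(f(q),92,p)[:2] for q in((335,300),(345,412))]; print('wing ang',np.arctan2(*(a-b)[::-1]),np.linalg.norm(a-b))
print(to([624.3,84.5,140],1.313))
```

```text
cover [623.3  84.9] [71.5 88.3 70.9 90.9] 0.18652026738863534 0.19947612222790756
box [624.7  84.9] [107.4 146.5 100.8 148.1] 0.20751043100100822 0.24209032082415893
86 [625.3  83.5]
89.5 [624.5  84.6]
92.5 [623.7  85.4]
96 [622.9  86.5]
101 [621.7  87.9]
wing ang 1.4728464390382077 31.56738455958096
(array([ 0.1, 87.9, 84.2]), array([ 0.1, -0. , -0. ]))
```

```bash
python3 -m creep '{"travel":[[0,45,10],[0,88,40],[0,88,84],[0,88,84],[0,88,84]],"twist":[[0,0,0],[0,0,0],[0,0,0],[0,0,0],[0,0,0]],"hand":[0,0,0,0,0]}'
python3 -m creep '{"travel":[[0,0,20],[0,0,35],[0,0,44],[0,0,44]],"twist":[[0,0,0],[0,0,0],[0,0,0],[0,0,0]],"hand":[0,0,0,0]}'
```

```text
clock: 22.7
eef_pos: [624.7, 84.1, 140.5]
eef_rot: [3.141, -0.0, 1.312]
contact_force: [0.0, -0.5, 0.3]
grip_width: 0.4
grip_force: 0.0
clock: 23.2
eef_pos: [623.4, 84.2, 95.4]
eef_rot: [-3.141, 0.0, 1.312]
contact_force: [-0.2, -0.5, 0.4]
grip_width: 0.5
grip_force: 0.0
```

```bash
python3 -m creep '{"travel":[[0,0,1],[0,0,1.6],[0,0,1.6]],"twist":[[0,0,0],[0,0,0],[0,0,0]],"hand":[0,0,0]}' | egrep 'pos|force'
python3 -m creep '{"travel":[[0,0,0.5],[0,0,0.8],[0,0,0.8]],"twist":[[0,0,0],[0,0,0],[0,0,0]],"hand":[0,0,0]}'| egrep 'pos|force'
python3 -m creep '{"travel":[[0,0,0.5],[0,0,0.8],[0,0,0.8]],"twist":[[0,0,0],[0,0,0],[0,0,0]],"hand":[0,0,0]}'| egrep 'pos|force'
python3 -m creep '{"travel":[[0,0,0.4],[0,0,0.6],[0,0,0.6]],"twist":[[0,0,0],[0,0,0],[0,0,0]],"hand":[0,0,0]}'| egrep 'pos|force'
```

```text
eef_pos: [623.8, 84.2, 94.2]
contact_force: [0.2, 1.0, 0.3]
grip_force: 0.0
eef_pos: [623.6, 84.2, 93.1]
contact_force: [0.6, -0.2, 0.1]
grip_force: 0.0
eef_pos: [623.8, 84.2, 92.9]
contact_force: [-0.9, -0.7, 4.8]
grip_force: 2.5
eef_pos: [623.8, 84.2, 92.6]
contact_force: [-2.6, -0.6, 7.3]
grip_force: 3.5
```

Contact comes at about 93 mm, so the stud is pushed in about 8 mm and sits in its groove. I'll retreat and hand the job in.

```bash
python3 -m creep '{"travel":[[0,0,-10],[0,0,-40],[0,0,-90],[0,0,-120],[0,0,-120]],"twist":[[0,0,0],[0,0,0],[0,0,0],[0,0,0],[0,0,0]],"hand":[0,0,0,0,0]}'
python3 -c "
from rig import manip;print(manip.job_done())"
```

```text
clock: 25.32
eef_pos: [625.7, 84.3, 214.9]
eef_rot: [3.136, -0.002, 1.312]
contact_force: [-0.1, -0.2, -0.6]
grip_width: 0.3
grip_force: 0.0
the job is handed in; nothing more can be done
None
```

The hatch cover is back on the box's rim and its stud is locked in the groove (a light touch put it at about 8 mm pushed in); I handed the job in at about 25 s, but no verdict was returned.

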